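# Seat the drum grinding head in the bench spindle

### The arm

A 7-joint arm with a two-finger parallel gripper is mounted at the origin on the work surface. World frame = base frame: x ahead of the robot, y to its left, z up, the work surface at z = 0. Lengths are in m, angles in degrees, forces in N, time in s.
With the tool pointing down it reaches from about 0.425 to 0.875 m from the base axis. Payload 4.7 kg.
Tool frame: the origin (TCP) lies midway between the tips of the shut fingers; the grasp point (between the pads) lies 19 mm behind it; y points along the fingers, x is the direction in which the jaws open and shut, and the axes are right-handed (so a half turn about y gives the same grasp; the last joint's range is limited). The gripper opens to 87 mm and grips with 3 to 60 N. Pads are 19 mm wide; open, the fingers measure 117 mm over their backs; the gripper's body (75 mm by 190 mm) begins 51 mm behind the grasp point.
Start: joints at [-63.707, 18.392, -4.016, 83.108, 1.295, 78.541, -3.26], TCP at [0.28, 0.587, 0.223] pointing down, gripper open.
Joint ranges: [-163.93, 163.93], [-17.29, 119.83], [-79.2, 71.16], [3.27, 140.29], [-89.18, 269.18], [5.43, 117.66], [-154.24, 154.24]. Speed limits (degrees/s): [147.25, 147.25, 180, 180, 180, 180, 180].

### API

Orientations are given as [roll, pitch, yaw] about the fixed x, y, z axes, in that order (R = Rz(yaw) Ry(pitch) Rx(roll)).
In Python, from cell import env gives the robot as it stands.
- The arm moves only by the tool carry_out, never from a script. Its argument "targets" is a list of rows, each a list of 2 entries, a list of its own where there are three numbers: the shift along the tool's x, y, z in mm, then the turn, a rotation vector about the tool's x, y, z in degrees. A call has 1 to 12 rows; each row shifts and turns the commanded pose from where the row before left it, along the tool's axes as they then stand; what a row does not reach is not made up. A row lasts 1/10 s, in which the tool goes at most 50 mm and 8.59 degrees, less where a joint would pass 70% of its speed; a pose out of reach is approached as far as the arm can. A call with a gripper value outside its range is refused whole. "jaw" is the opening, from 0 (shut) to 1 (fully open), set as the call begins (left out, the last holds). The fingers move at their own pace and stop on an object; "squeeze" is the grip in N (left out, the last holds). Time passes only in rows, so rows that do not move let the fingers close. It gives the time, the measured TCP pose, the force and the opening at its end, in the units of the state.
- env.get_obs(): the state, without advancing time (a new reading comes with each control period).
- env.read_camera(name): name is "side" or "top" or "wrist"; returns the picture (420x560x3 uint8, red, green, blue); there is no depth.
- env.get_calibration(name): a dict with "fx", "fy", "cx", "cy" (pixels), "D" ([k1, k2, p1, p2, k3] as OpenCV has them; the pictures are not rectified), "R" (3x3) and "t" (3): a world point X has camera coordinates R X + t; the wrist camera has in their place "hand_eye" (4x4, takes a point from camera to tool coordinates, whose origin is the TCP and whose axes are the tool frame's). Camera axes: x right, y down, z forward; pixel columns grow to the right and rows downward; lengths in m; the calibration is good to about 2 mm. A picture is of the moment at which its call begins: read the wrist's pose just before it. get_calibration takes no time and is no camera call.
- env.sign_off(): hands the job in, once; it reports no verdict.
Trained networks look in the newest picture that a camera, given by its name, has taken for a name from the list of things; names that differ only in an ending like _2 or _b are one class to them, and where a whole thing is asked for, a point or a joint stands for the part that bears it (a point fixed in the world has none). Each returns a list of dicts, best first, with "p" (0 to 1); they miss things now and then, are a little off and sometimes report something else, mostly with a low value. They report only what shows in the picture. A call takes as long as a camera call. They do not tell look-alikes from the thing itself.
- env.outline_of(camera, label): "mask" (420x560 bool, what is visible of it) and "xy" ([column, row] in pixels, amid what is visible of it).
The state is a dict: "time_s": time; "qpos": joint angles; "joint_velocities": joint speeds; "effort": joint torques, N m; "tool_pos": TCP position; "tool_rot": TCP orientation; "force": force on the tool from outside, world axes, zero at the start; "wrist_torque": the same for the moment, N m; "grip_width": finger opening in m.
Only numpy, scipy, OpenCV 4.12 (cv2) and the standard library are available. Lean on these libraries where they do the work, as an engineer would, in place of code of your own. Each camera call takes 0.05 s, during which the arm holds its last target.

### The job

On the stone carver's bench, take the flat-topped drum grinding head out of the rack and stand its tapered shank in the upright spindle's collet. Let go of it, then tap it down from above until the shank is locked fully home, the collet sunk flush with the spindle's face. Leave it standing there and draw the hand away.

Things in the scene. Friction and masses are not known exactly. Their poses are not given: they have to be found in the camera images.
- drum_head: Grinding head, 118 mm tall, 0.35 kg, upright. From its tip up: steel tapered shank 60 mm long (18 mm diameter at the tip, 28 at its top); steel collar 46 mm diameter, at 60 to 68 mm; grey flat-topped abrasive drum 42 mm diameter, at 68 to 118 mm: grip this. Origin: centre of the shank's tip, z up. A cone head and a ball head, on like shanks, are the wrong ones.
- rack: Fixed plywood rack, 85 x 290 mm, its top 90 mm above the bench; origin at the centre of its foot, y along its length. Three holes, at y = -95, 0 and 95 mm, hold the drum, cone and ball heads in any order, hanging upright by their collars, shank tips 30 mm above the bench.
- spindle_mouth (a point): Centre of the fixed spindle's flat top face, 125 mm above the bench, z up: a dark steel post of 66 mm diameter on a blue round housing. A bright steel collet, 38 mm across, stands 12 mm out of it. Its tapered bore is 30 mm wide at the top, 58 mm deep, 1.2 mm wider all round than the shank. Set in, the shank's tip stands on its floor, 46 mm below the face.
- collet (a joint): How far the collet is driven down, m: 0 at the start (12 mm proud of the face), 0.012 at its stop (flush; the shank's tip 58 mm below the spindle's face, the drum's top 60 mm above it). A stiff wedge fit: it carries the head's weight, sinks only when pushed with more than about 12 N (more if fast: 6 N per 0.1 m/s) and stays where driven.
Not all that is in view belongs to the job. What is shaped like the drum_head but purple or red is not meant.

How it is judged:
By the outcome, as a careful person would: the job done as asked, in the order asked, and still so for the second after the job is handed in, with the robot touching nothing.
It also fails if it takes over 51 s, if anything falls off the work surface, if the arm or the gripper's body presses on something with over 40 N, if the wrist force passes 120 N, or if a joint passes its speed limit or range.

## Working session

There is one attempt and no reset: what is moved stays moved. The work goes in short steps, Python scripts to look and compute and a tool call to move; the robot and the scene stay as the last step left them, time stands still between calls to the robot, and variables do not carry over. Pictures are saved under pics/ and viewed, and the job is handed in when it is done.

Besides the shell and the picture viewer there is one more tool, called as name(argument=value, ...) on one line, values as JSON. carry_out: Moves the arm, as the interface text tells. Its arguments: {"type":"object","properties":{"targets":{"type":"array","items":{"type":"array"}},"jaw":{"type":"number"},"squeeze":{"type":"number"}},"required":["targets"]}

```bash
mkdir -p pics; ls
cat > h.py <<'E'
import numpy as np, cv2
from cell import env
from scipy.spatial.transform import Rotation as Ro
def save(n,im): cv2.imwrite(f'pics/{n}.png',cv2.cvtColor(im,cv2.COLOR_RGB2BGR))
def cam(name,obs=None):
    c=env.get_calibration(name)
    K=np.array([[c['fx'],0,c['cx']],[0,c['fy'],c['cy']],[0,0,1.]])
    D=np.array(c['D'],float)
    if 'hand_eye' in c:
        T=np.eye(4);T[:3,:3]=Ro.from_euler('xyz',obs['tool_rot'],degrees=True).as_matrix();T[:3,3]=obs['tool_pos']
        W=np.linalg.inv(T@np.array(c['hand_eye']));R,t=W[:3,:3],W[:3,3]
    else: R,t=np.array(c['R']),np.array(c['t'])
    return K,D,R,t
def ray(C,px):
    K,D,R,t=C
    u=cv2.undistortPoints(np.array([[px]],float),K,D)[0,0]
    return -R.T@t, R.T@np.array([u[0],u[1],1.])
def atz(C,px,z):
    o,d=ray(C,px); return o+d*(z-o[2])/d[2]
def proj(C,X):
    K,D,R,t=C
    return cv2.projectPoints(np.atleast_2d(np.array(X,float)),cv2.Rodrigues(R)[0],t,K,D)[0][:,0]
E
python3 - <<'E'
from h import *
o=env.get_obs();print(o)
for n in('side','top','wrist'):
    save(n+'0',env.read_camera(n)); c=env.get_calibration(n);print(n,c)
E
```

```text
pics
{'time_s': 0.0, 'qpos': array([-63.70682079,  18.44002042,  -4.01637156,  83.174488  ,
         1.29617821,  78.54089871,  -3.25937927]), 'joint_velocities': array([-0.04351481,  0.10217797,  0.17519275, -0.00270091, -0.03852932,
       -0.0387885 , -0.0278852 ]), 'effort': array([-7.37457549e-05, -4.91287887e+01, -4.03820481e-01, -3.12530994e+01,
       -6.38653035e-02,  4.40971262e-02,  1.84096075e-04]), 'tool_pos': array([0.27948873, 0.58623249, 0.22145438]), 'tool_rot': array([-90.00661992,   0.11009462,  64.51820808]), 'force': array([ 0.44092522, -0.43977519,  0.30229329]), 'wrist_torque': array([-0.01706057,  0.00927188,  0.00592316]), 'grip_width': 0.08695532375640509}
side {'fx': 494.95735353900113, 'fy': 494.95735353900113, 'cx': 285.732953365324, 'cy': 209.02943621414414, 'D': array([-0.00636767,  0.        ,  0.        ,  0.        ,  0.        ]), 'R': array([[-0.99718935, -0.07402349,  0.01157275],
       [-0.0489707 ,  0.52705603, -0.84841842],
       [ 0.05670341, -0.84660053, -0.52919964]]), 't': array([0.57696666, 0.12433586, 0.98007518])}
top {'fx': 399.984039
[... 203 characters left out ...]
.01901035],
       [-0.9903909 , -0.02605734, -0.1358193 ],
       [ 0.13625199, -0.01560999, -0.99055122]]), 't': array([-0.01240706,  0.58316858,  0.98642805])}
wrist {'fx': 303.07985282608223, 'fy': 303.07985282608223, 'cx': 281.2663595071617, 'cy': 209.76167530722086, 'D': array([0.00239304, 0.        , 0.        , 0.        , 0.        ]), 'hand_eye': array([[ 9.99999924e-01,  3.71839201e-04, -1.20548846e-04,
        -9.93843596e-04],
       [ 2.10001926e-04, -2.50942883e-01,  9.68001873e-01,
        -1.63406323e-01],
       [ 3.29690168e-04, -9.68001824e-01, -2.50942941e-01,
         6.81684759e-02],
       [ 0.00000000e+00,  0.00000000e+00,  0.00000000e+00,
         1.00000000e+00]])}
```

View pics/side0.png

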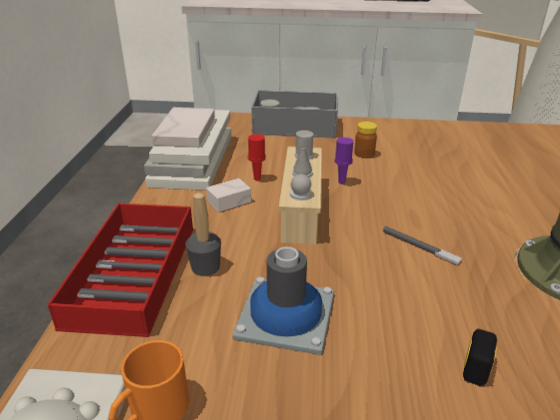

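View pics/top0.png

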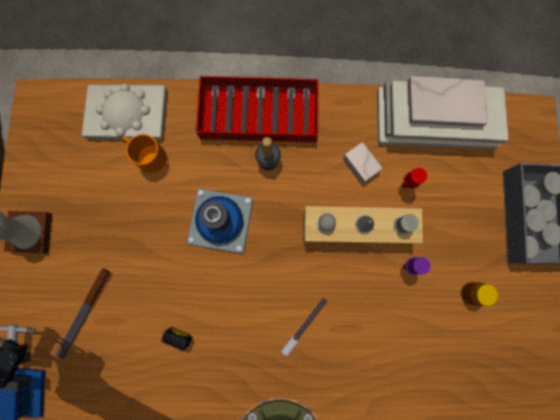

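View pics/wrist0.png

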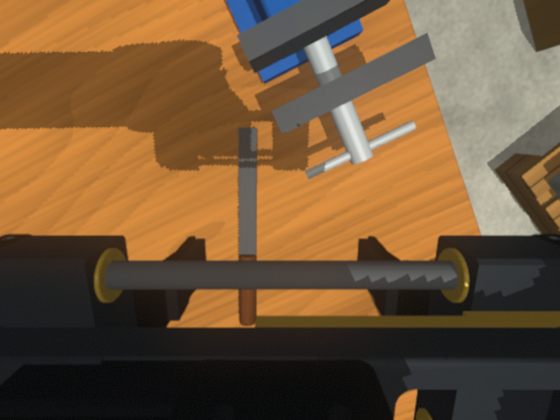

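Run:
```python
from h import *
ims={n:env.read_camera(n) for n in('side','top')}
np.savez('ims.npz',**ims)
M={}
for n in ims:
    C=cam(n)
    for l in('drum_head','rack','collet','spindle_mouth'):
        try: r=env.outline_of(n,l)
        except Exception as e: print(l,e);continue
        for i,d in enumerate(r[:4]):
            ys,xs=np.nonzero(d['mask']); M[f'{n}_{l}_{i}']=d['mask']
            print(n,l,round(d['p'],2),np.round(d['xy'],1),xs.min(),xs.max(),ys.min(),ys.max(),len(xs))
np.savez('masks.npz',**M)
a=cv2.resize(ims['side'][110:260,220:380],None,fx=4,fy=4,interpolation=cv2.INTER_CUBIC)[:600]
b=cv2.resize(ims['top'][160:280,290:440],None,fx=4,fy=4,interpolation=cv2.INTER_CUBIC)
save('cropS',a);save('cropT',b)
```

```text
side drum_head 0.94 [258.1 152.4] 248 264 135 180 579
side drum_head 0.83 [339.2 157.7] 334 352 137 184 647
side drum_head 0.55 [303.6 143.4] 295 312 132 158 337
side rack 0.66 [298.4 207. ] 279 320 146 245 2744
side collet 0.69 [288.5 258.1] 275 298 246 268 444
side spindle_mouth 0.84 [284.4 309.6] 232 333 247 353 6937
top drum_head 0.83 [417.5 264.5] 404 429 258 274 362
top drum_head 0.83 [415.9 178.6] 403 427 167 188 400
top drum_head 0.79 [406.7 226.2] 394 418 214 234 419
top rack 0.66 [352.5 223.4] 302 421 205 243 3251
top rack 0.21 [215.7 223.2] 187 251 189 252 3223
top collet 0.71 [214.7 212.7] 204 220 205 222 235
top spindle_mouth 0.97 [217.4 222.9] 187 252 189 252 3193
```

View pics/cropS.png

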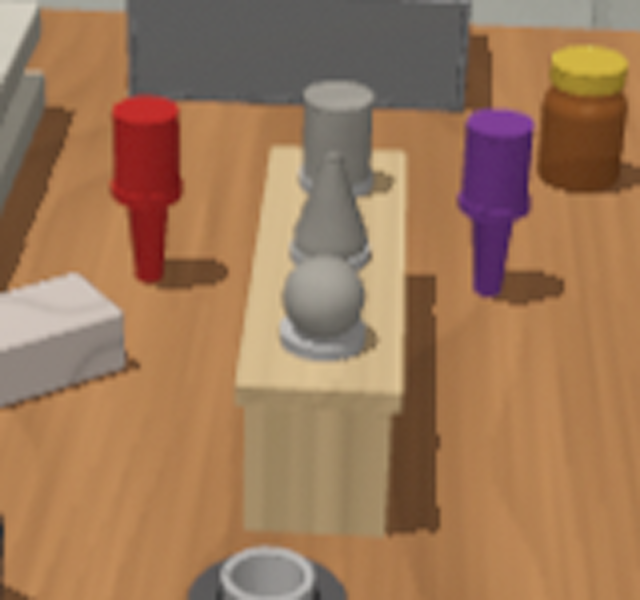

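View pics/cropT.png

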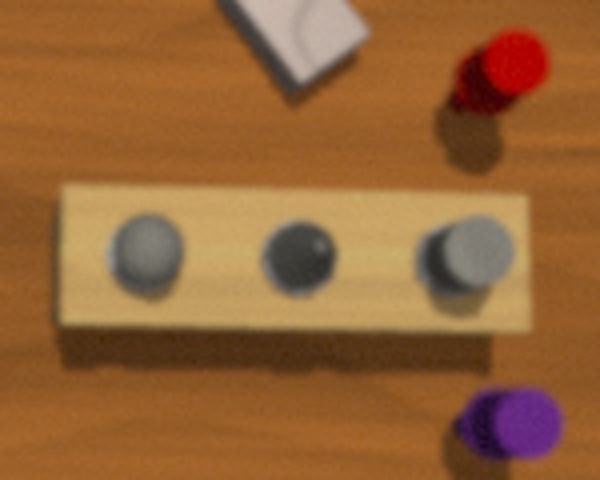

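Run:
```python
from h import *
z=np.load('ims.npz')
a=cv2.resize(z['side'][235:325,235:340],None,fx=6,fy=6,interpolation=cv2.INTER_CUBIC)
b=cv2.resize(z['top'][185:260,180:260],None,fx=7,fy=7,interpolation=cv2.INTER_CUBIC)
save('spS',a);save('spT',b)
S=cam('side');T=cam('top')
ps=(220+338/4-.4,110+99/4-.4);pt=(290+479/4-.4,160+253/4-.4)
print('drum',atz(S,ps,.148),atz(T,pt,.148))
# rack corners top crop
for c in((62,186),(60,327),(530,331),(528,196)):
    print('rack',atz(T,(290+c[0]/4-.4,160+c[1]/4-.4),.09))
for c in((272,150),(404,152),(398,398),(240,390)):
    print('rackS',atz(S,(220+c[0]/4-.4,110+c[1]/4-.4),.09))
print('red',atz(T,(290+516/4,160+63/4),.118),'purple',atz(T,(290+527/4,160+424/4),.118))
```

```text
drum [ 0.55758855 -0.28127561  0.148     ] [ 0.55623927 -0.28553373  0.148     ]
rack [ 0.59822673 -0.04616803  0.09      ]
rack [ 0.51182687 -0.04642604  0.09      ]
rack [ 0.5159075  -0.33628283  0.09      ]
rack [ 0.59991442 -0.33684476  0.09      ]
rackS [ 0.59951941 -0.33138759  0.09      ]
rackS [ 0.51654238 -0.33665863  0.09      ]
rackS [ 0.51535158 -0.0428774   0.09      ]
rackS [ 0.59529903 -0.04313543  0.09      ]
red [ 0.67651631 -0.32222812  0.118     ] purple [ 0.45760001 -0.32419442  0.118     ]
```

View pics/spS.png

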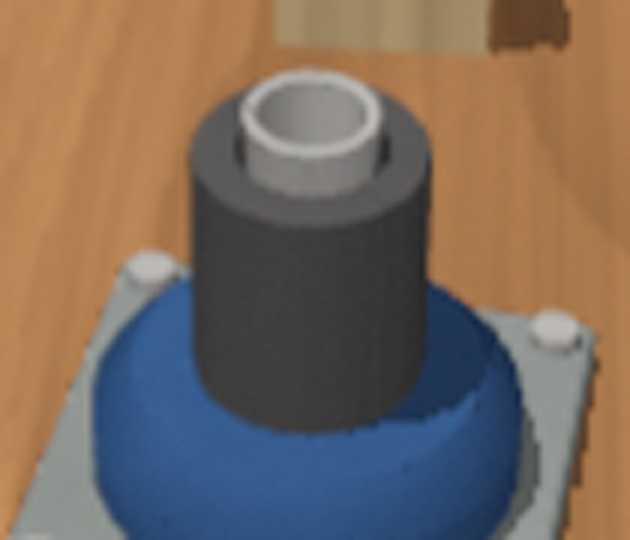

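View pics/spT.png

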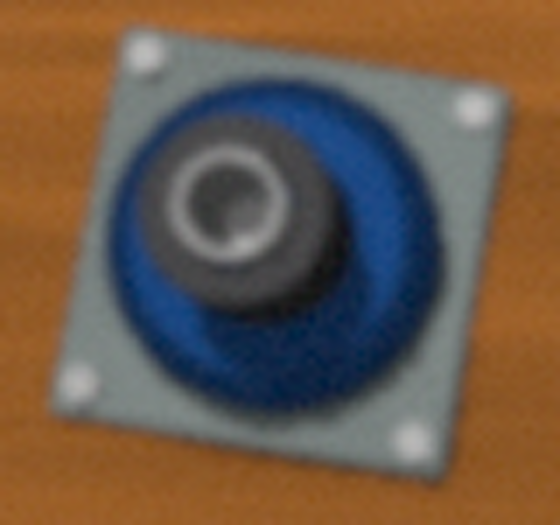

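Run:
```python
from h import *
S=cam('side');T=cam('top')
print('collet',atz(S,(235+312.5/6-.4,235+114/6-.4),.137),atz(T,(180+228/7-.4,185+204/7-.4),.137))
# face of post: top outer ellipse side x190-432,y78?-226
print('face', atz(T,(180+240/7-.4,185+212/7-.4),.125))
print('plate',[atz(T,(180+c[0]/7,185+c[1]/7),.01)[:2].round(3) for c in((145,55),(474,107),(413,441),(77,383))])
o=env.get_obs();print(o['time_s'],o['tool_pos'],o['tool_rot'])
R=Ro.from_euler('xyz',o['tool_rot'],degrees=True).as_matrix();print(R.round(3))
```

```text
collet [0.56583053 0.17276207 0.137     ] [0.56704389 0.17232597 0.137     ]
face [0.56605446 0.17016928 0.125     ]
plate [array([0.639, 0.227]), array([0.623, 0.101]), array([0.496, 0.119]), array([0.514, 0.246])]
0.65 [0.27968806 0.58678157 0.22259416] [-9.00016751e+01 -7.16877755e-03  6.45197274e+01]
[[ 0.43   0.    -0.903]
 [ 0.903  0.     0.43 ]
 [ 0.    -1.    -0.   ]]
```

```bash
cat > plan.py <<'E'
from h import *
def plan(wps,pose=None):
    """wps: (x,y,z,yaw,n). prints rows"""
    o=env.get_obs()
    p=np.array(o['tool_pos']);R=Ro.from_euler('xyz',o['tool_rot'],degrees=True)
    rows=[]
    yaw=o['tool_rot'][2]
    for x,y,z,yw,n in wps:
        p0=p.copy();y0=yaw
        for k in range(1,n+1):
            tp=p0+(np.array([x,y,z])-p0)*k/n
            tR=Ro.from_euler('xyz',[-90,0,y0+(yw-y0)*k/n],degrees=True)
            d=np.round(R.inv().apply(tp-p)*1000,1 if np.linalg.norm(tp-p)<.01 else 0)
            r=np.round((R.inv()*tR).as_rotvec(degrees=True),1)
            rows.append([d.tolist(),r.tolist()])
            p=p+R.apply(d/1000);R=R*Ro.from_rotvec(r,degrees=True)
        yaw=yw
    for i in range(0,len(rows),12): print(str(rows[i:i+12]).replace(' ',''),len(rows[i:i+12]))
    print('end',p.round(4),R.as_euler('xyz',degrees=True).round(2))
E
python3 - <<'E'
from plan import *
plan([(.5,.15,.26,0,11),(.557,-.285,.25,0,11)])
E
```

```text
[[[-27.0,-3.0,-35.0],[0.0,5.9,0.0]],[[-24.0,-4.0,-38.0],[0.0,5.8,0.0]],[[-19.0,-3.0,-40.0],[-0.0,5.9,0.0]],[[-16.0,-4.0,-42.0],[-0.0,5.9,0.0]],[[-11.0,-3.0,-43.0],[-0.0,5.8,0.0]],[[-6.0,-3.0,-44.0],[-0.0,5.9,0.0]],[[-2.0,-4.0,-44.0],[-0.0,5.9,0.0]],[[2.0,-3.0,-45.0],[-0.0,5.8,0.0]],[[8.0,-4.0,-43.0],[-0.0,5.9,0.0]],[[11.0,-3.0,-43.0],[-0.0,5.9,0.0]],[[16.0,-3.0,-42.0],[-0.0,5.8,0.0]],[[5.0,1.0,-40.0],[-0.0,0.0,0.0]]] 12
[[[5.0,1.0,-39.0],[-0.0,0.0,0.0]],[[6.0,1.0,-40.0],[-0.0,0.0,0.0]],[[5.0,0.0,-39.0],[-0.0,0.0,0.0]],[[5.0,1.0,-40.0],[-0.0,0.0,0.0]],[[5.0,1.0,-39.0],[-0.0,0.0,0.0]],[[5.0,1.0,-40.0],[-0.0,0.0,0.0]],[[5.0,1.0,-39.0],[-0.0,0.0,0.0]],[[6.0,1.0,-40.0],[-0.0,0.0,0.0]],[[5.0,1.0,-39.0],[-0.0,0.0,0.0]],[[5.0,1.0,-40.0],[-0.0,0.0,0.0]]] 10
end [ 0.5571 -0.2851  0.2495] [-8.999e+01 -0.000e+00  2.000e-02]
```

carry_out(targets=[[[-27, -3, -35], [0, 5.9, 0]], [[-24, -4, -38], [0, 5.8, 0]], [[-19, -3, -40], [0, 5.9, 0]], [[-16, -4, -42], [0, 5.9, 0]], [[-11, -3, -43], [0, 5.8, 0]], [[-6, -3, -44], [0, 5.9, 0]], [[-2, -4, -44], [0, 5.9, 0]], [[2, -3, -45], [0, 5.8, 0]], [[8, -4, -43], [0, 5.9, 0]], [[11, -3, -43], [0, 5.9, 0]], [[16, -3, -42], [0, 5.8, 0]], [[5, 1, -40], [0, 0, 0]]], jaw=1)

```text
time_s: 1.85
tool_pos: [0.5068, 0.1077, 0.2594]
tool_rot: [-90.0, -0.1, -0.2]
force: [1.3, 0.4, -0.0]
grip_width: 0.0871
```

carry_out(targets=[[[5, 1, -39], [0, 0, 0]], [[6, 1, -40], [0, 0, 0]], [[5, 0, -39], [0, 0, 0]], [[5, 1, -40], [0, 0, 0]], [[5, 1, -39], [0, 0, 0]], [[5, 1, -40], [0, 0, 0]], [[5, 1, -39], [0, 0, 0]], [[6, 1, -40], [0, 0, 0]], [[5, 1, -39], [0, 0, 0]], [[5, 1, -40], [0, 0, 0]], [[0, 0, 0], [0, 0, 0]], [[0, 0, 0], [0, 0, 0]]])

```text
time_s: 3.05
tool_pos: [0.5566, -0.2862, 0.2493]
tool_rot: [-90.0, 0.0, -0.1]
force: [0.7, 1.0, -0.8]
grip_width: 0.087
```

Run:
```python
from plan import *
o=env.get_obs();im=env.read_camera('wrist');save('w1',im)
C=cam('wrist',o);print(o['tool_pos'],o['tool_rot'],o['force'])
print(proj(C,[[.557,-.285,.148],[.557,-.285,.098]]))
for d in env.outline_of('wrist','drum_head'):
    ys,xs=np.nonzero(d['mask']);print(d['p'],d['xy'],xs.min(),xs.max(),ys.min(),ys.max())
```

```text
[ 0.55663155 -0.28617476  0.24927936] [-9.00045900e+01  3.57839327e-02 -1.28836622e-01] [ 0.65742848  0.97778504 -0.7964397 ]
[[282.09589051 207.06910637]
 [281.98849314 195.63325569]]
0.9 [280.0, 205.2] 260 305 177 233
0.84 [391.9, 227.6] 363 420 203 256
0.73 [194.3, 227.4] 165 219 205 252
```

View pics/w1.png

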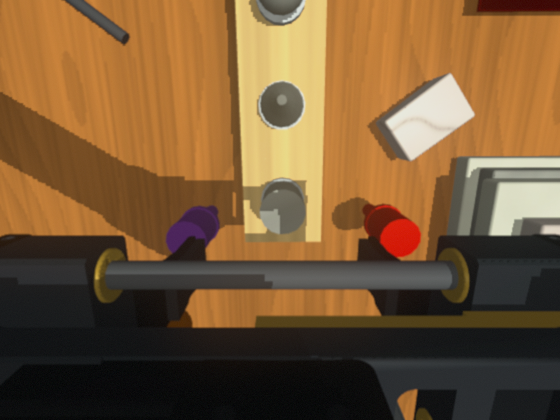

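Run:
```python
from plan import *
im=cv2.imread('pics/w1.png')[160:250,230:340]
cv2.imwrite('pics/w1c.png',cv2.resize(im,None,fx=6,fy=6,interpolation=cv2.INTER_CUBIC))
```

```text
(no output)
```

View pics/w1c.png

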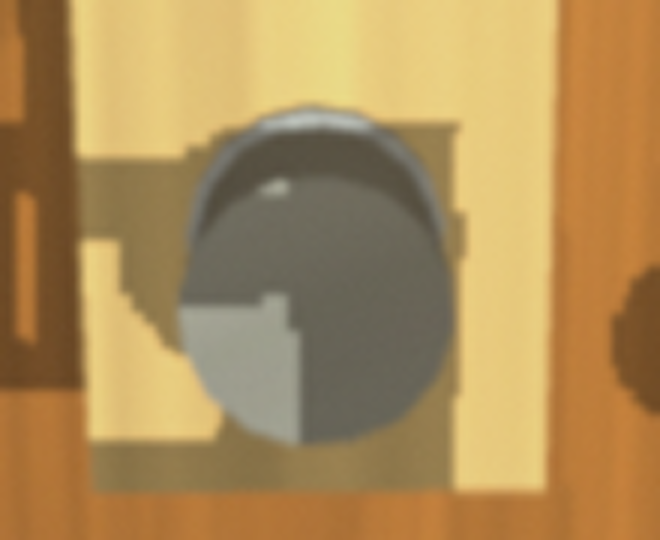

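Run:
```python
from plan import *
o=dict(tool_pos=[0.55663155,-0.28617476,0.24927936],tool_rot=[-90.0046,0.0358,-0.1288])
C=cam('wrist',o)
f=lambda x,y,z:print(atz(C,(230+x/6-.4,160+y/6-.4),z).round(4))
f(317.5,311,.148)   # drum top
f(320,491,.09)      # rack end
f(90,490,.09); f(548,490,.09)
T=cam('top'); S=cam('side'); print(-C[2].T@C[3],-T[2].T@T[3],-S[2].T@S[3])
```

```text
[ 0.5574 -0.2891  0.148 ]
[ 0.558  -0.3395  0.09  ]
[ 0.5147 -0.3393  0.09  ]
[ 0.601  -0.3394  0.09  ]
[ 0.55647787 -0.21887083  0.4126831 ] [0.44345601 0.01819261 1.05654892] [0.52586022 0.80690929 0.61746717]
```

carry_out(targets=[[[0, 30, -1], [0, 0, 0]], [[0, 35, 0], [0, 0, 0]], [[0, 30, 0], [0, 0, 0]], [[0, 25, 0], [0, 0, 0]], [[0, 15, 0], [0, 0, 0]], [[0, 8, 0], [0, 0, 0]], [[0, 0, 0], [0, 0, 0]]])

```text
time_s: 3.85
tool_pos: [0.5572, -0.2851, 0.1062]
tool_rot: [-90.0, 0.0, 0.1]
force: [-0.1, -0.1, 0.4]
grip_width: 0.0873
```

Run:
```python
from plan import *
o=env.get_obs();a=env.read_camera('side');save('s2',cv2.resize(a[90:230,220:400],None,fx=4,fy=4))
print(o['tool_pos'],o['tool_rot'],o['force'],o['time_s'])
```

```text
[ 0.55718113 -0.28514211  0.10618649] [-8.99601874e+01  3.55530942e-02  8.35196818e-02] [-0.1413782  -0.09085179  0.44809676] 3.85
```

View pics/s2.png

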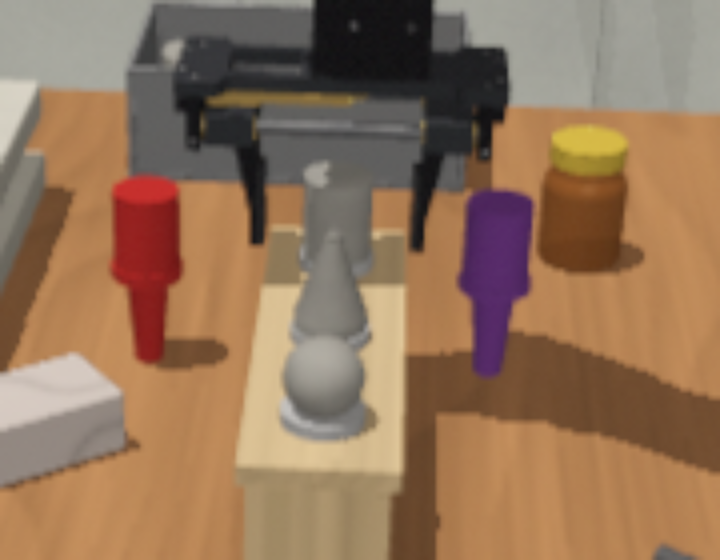

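carry_out(targets=[[[0, 0, 0], [0, 0, 0]], [[0, 0, 0], [0, 0, 0]], [[0, 0, 0], [0, 0, 0]], [[0, 0, 0], [0, 0, 0]], [[0, 0, 0], [0, 0, 0]], [[0, 0, 0], [0, 0, 0]], [[0, 0, 0], [0, 0, 0]], [[0, 0, 0], [0, 0, 0]]], jaw=0, squeeze=25)

```text
time_s: 4.7
tool_pos: [0.5573, -0.2861, 0.1066]
tool_rot: [-90.0, -0.0, 0.0]
force: [-0.1, -0.4, 0.5]
grip_width: 0.0416
```

carry_out(targets=[[[0, -5, 0], [0, 0, 0]], [[0, -15, 0], [0, 0, 0]], [[0, -25, 0], [0, 0, 0]], [[0, -30, 0], [0, 0, 0]], [[0, -30, 0], [0, 0, 0]], [[0, -25, 0], [0, 0, 0]], [[0, -10, 0], [0, 0, 0]], [[0, 0, 0], [0, 0, 0]]])

```text
time_s: 5.5
tool_pos: [0.5577, -0.2867, 0.2484]
tool_rot: [-90.1, -0.2, 0.0]
force: [0.3, 0.7, -2.8]
grip_width: 0.0415
```

Run:
```python
from plan import *
o=env.get_obs();a=env.read_camera('side');save('s3',cv2.resize(a[40:230,200:400],None,fx=3,fy=3))
save('w3',env.read_camera('wrist'))
print(o['tool_pos'],o['tool_rot'],o['force'],o['time_s'],o['grip_width'],o['wrist_torque'])
plan([(.5665,.1715,.265,0,14)])
```

```text
[ 0.55767239 -0.28673029  0.2484376 ] [-9.00547572e+01 -1.72817742e-01  4.82249541e-03] [ 0.298863    0.68792568 -2.84512837] 5.5 0.041470898369146185 [-0.06364014  0.05564488  0.06609799]
[[[1.0,-1.0,33.0],[-0.0,0.0,-0.1]],[[0.0,-2.0,32.0],[-0.0,0.0,0.0]],[[1.0,-1.0,33.0],[-0.0,0.0,0.0]],[[1.0,-1.0,33.0],[-0.0,0.0,0.0]],[[1.0,-2.0,32.0],[-0.0,0.0,0.0]],[[0.0,-1.0,33.0],[-0.0,0.0,0.0]],[[1.0,-2.0,33.0],[-0.0,0.0,0.0]],[[1.0,-1.0,32.0],[-0.0,0.0,0.0]],[[0.0,-1.0,33.0],[-0.0,0.0,0.0]],[[1.0,-2.0,33.0],[-0.0,0.0,0.0]],[[1.0,-1.0,32.0],[-0.0,0.0,0.0]],[[1.0,-1.0,33.0],[-0.0,0.0,0.0]]] 12
[[[0.0,-2.0,33.0],[-0.0,0.0,0.0]],[[1.0,-1.0,32.0],[-0.0,0.0,0.0]]] 2
end [0.5664 0.1712 0.2648] [-8.995e+01 -2.000e-02  2.000e-02]
```

View pics/s3.png

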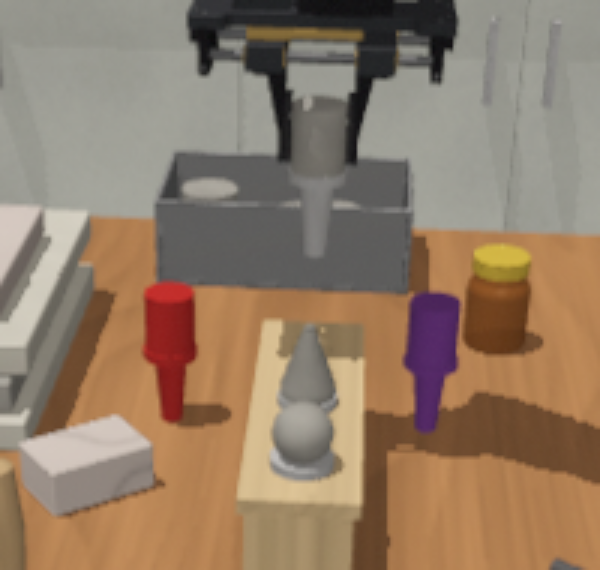

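View pics/w3.png

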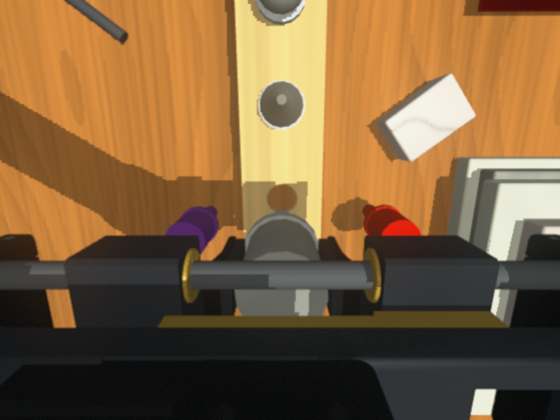

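carry_out(targets=[[[0, -20, 5], [0, 0, 0]], [[1, -15, 20], [0, 0, 0]], [[1, 0, 35], [0, 0, 0]], [[1, 0, 40], [0, 0, 0]], [[1, 0, 45], [0, 0, 0]], [[1, 0, 45], [0, 0, 0]], [[1, 0, 45], [0, 0, 0]], [[1, 0, 45], [0, 0, 0]], [[1, 0, 45], [0, 0, 0]], [[1, 0, 45], [0, 0, 0]], [[1, 0, 40], [0, 0, 0]], [[0, 5, 30], [0, 0, 0]]])

```text
time_s: 6.8
tool_pos: [0.5659, 0.1576, 0.2749]
tool_rot: [-90.0, 0.1, 0.2]
force: [0.4, -0.5, -2.4]
grip_width: 0.0413
```

carry_out(targets=[[[0, 5, 15], [0, 0, 0]], [[0, 5, 3], [0, 0, 0]], [[0, 0, 0], [0, 0, 0]], [[0, 0, 0], [0, 0, 0]]])

```text
time_s: 7.2
tool_pos: [0.5673, 0.1689, 0.2663]
tool_rot: [-90.1, 0.0, -0.2]
force: [-0.2, -1.2, -3.2]
grip_width: 0.0413
```

Run:
```python
from plan import *
P=[]
o=env.get_obs();a=env.read_camera('side');b=env.read_camera('top')
o2=env.get_obs()
save('s4',cv2.resize(a[110:310,210:360],None,fx=3,fy=3,interpolation=cv2.INTER_CUBIC))
save('t4',cv2.resize(b[140:260,140:260],None,fx=5,fy=5,interpolation=cv2.INTER_CUBIC))
print(o['tool_pos'],o['tool_rot'],o['force'],o['time_s'],o['grip_width']);print(o2['tool_pos'],o2['tool_rot'])
tp=o['tool_pos']
for z in (tp[2]-.076,tp[2]-.016,tp[2]-.008,tp[2]+.042):
    print(proj(cam('side'),[tp[0],tp[1],z]),proj(cam('top'),[tp[0],tp[1],z]))
print(proj(cam('side'),[.5665,.1723,.137]))
```

```text
[0.56729801 0.16891262 0.2663112 ] [-9.00879920e+01  1.89249949e-02 -1.90356457e-01] [-0.2375983  -1.17063737 -3.23198318] 7.2 0.041268855408846644
[0.56753271 0.16947809 0.26699849] [-9.00187918e+01 -4.35693766e-02 -1.79596785e-01]
[[286.35254433 224.56196198]] [[209.82159147 210.32048712]]
[[286.84570623 191.03419508]] [[204.93474305 206.03049152]]
[[286.91468563 186.34434031]] [[204.22936023 205.41100972]]
[[287.36448524 155.76120343]] [[199.4904287  201.24753519]]
[[286.2879192  253.40364688]]
```

View pics/s4.png

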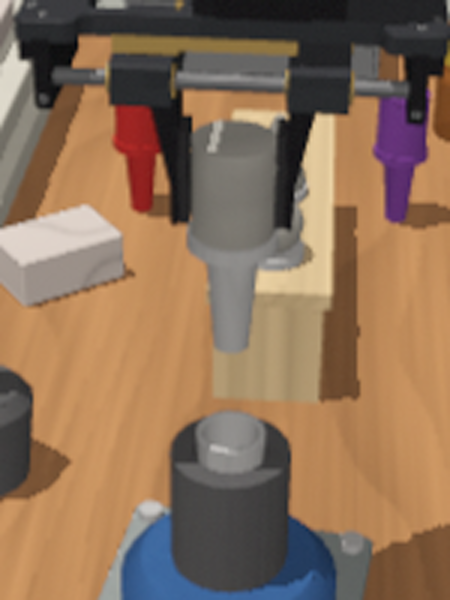

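View pics/t4.png

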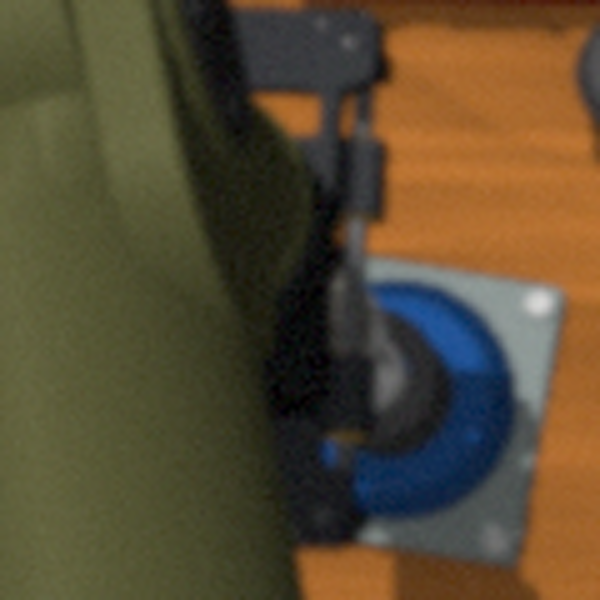

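Run:
```python
from plan import *
obs=[];
o=env.get_obs();w=env.read_camera('wrist')
np.save('w5.npy',w); import pickle; pickle.dump(o,open('o5.pkl','wb'))
print(o['tool_pos'],o['tool_rot'])
C=cam('wrist',o)
th=np.linspace(0,2*np.pi,73)
def circ(x,y,z,r): return np.c_[x+r*np.cos(th),y+r*np.sin(th),0*th+z]
crop=(200,170,360,270);f=5
im=cv2.resize(w[crop[1]:crop[3],crop[0]:crop[2]],None,fx=f,fy=f,interpolation=cv2.INTER_CUBIC)
raw=im.copy()
p=o['tool_pos']
def draw(c,col):
    q=(proj(C,c)-[crop[0],crop[1]]+.5)*f
    cv2.polylines(im,[q.astype(int)],True,col,1)
draw(circ(p[0],p[1],p[2]+.042,.021),(255,0,0))
draw(circ(p[0],p[1],p[2]-.008,.023),(255,255,0))
draw(circ(.5665,.1720,.125,.033),(0,255,0))
draw(circ(.5665,.1720,.137,.019),(0,255,255))
save('w5',im);save('w5r',raw)
```

```text
[0.56753271 0.16947809 0.26699849] [-9.00187918e+01 -4.35693766e-02 -1.79596785e-01]
```

View pics/w5.png

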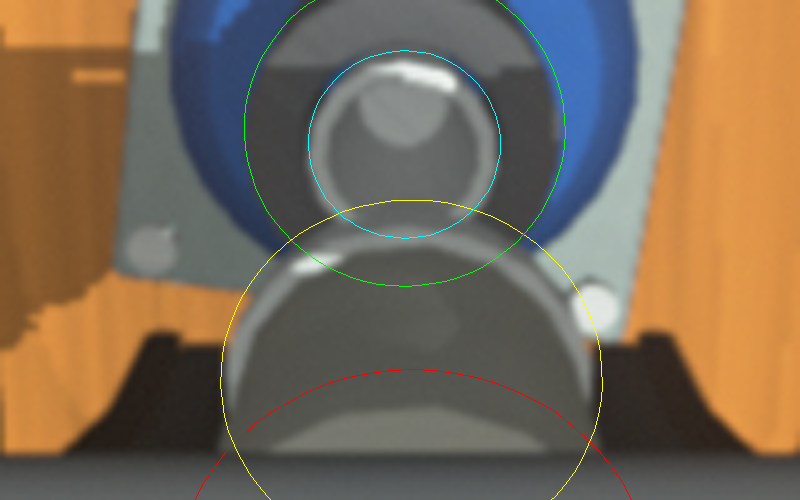

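View pics/w5r.png

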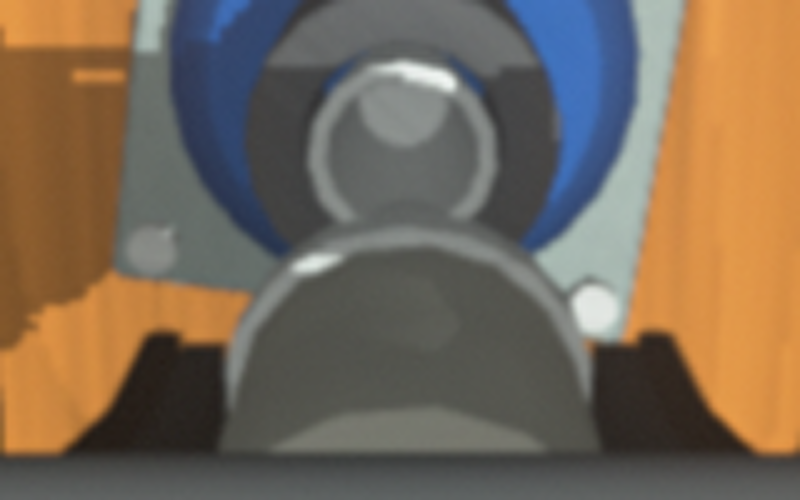

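carry_out(targets=[[[0, 10, 3], [0, 0, 0]], [[-0.3, 15, 0], [0, 0, 0]], [[0, 14, 0], [0, 0, 0]], [[0, 8, 0], [0, 0, 0]], [[0, 0, 0], [0, 0, 0]], [[0, 0, 0], [0, 0, 0]]])

```text
time_s: 7.95
tool_pos: [0.5667, 0.1749, 0.2194]
tool_rot: [-90.0, 0.0, 0.0]
force: [0.8, 0.7, -3.2]
grip_width: 0.0415
```

```bash
cat > look.py <<'E'
from plan import *
import sys
n=sys.argv[1]
os=[env.get_obs()];a=env.read_camera('side');os.append(env.get_obs());w=env.read_camera('wrist');os.append(env.get_obs())
p=np.mean([o['tool_pos'] for o in os],0);r=np.mean([o['tool_rot'] for o in os],0)
print([o['tool_pos'].round(4).tolist() for o in os],p.round(4),r.round(2),os[-1]['force'].round(1),os[-1]['time_s'],os[-1]['grip_width'].round(4) if hasattr(os[-1]['grip_width'],'round') else os[-1]['grip_width'])
th=np.linspace(0,2*np.pi,73)
def circ(x,y,z,r): return np.c_[x+r*np.cos(th),y+r*np.sin(th),0*th+z]
def mk(im0,C,crop,f,items):
    im=cv2.resize(im0[crop[1]:crop[3],crop[0]:crop[2]],None,fx=f,fy=f,interpolation=cv2.INTER_CUBIC);raw=im.copy()
    for c,col in items:
        q=(proj(C,c)-[crop[0],crop[1]]+.5)*f
        cv2.polylines(im,[q.astype(int)],True,col,1)
    return raw,im
dy=float(sys.argv[2]) if len(sys.argv)>2 else -.0028
items=[(circ(p[0],p[1]+dy,p[2]+.042,.021),(255,0,0)),(circ(p[0],p[1]+dy,p[2]-.008,.023),(255,255,0)),(circ(p[0],p[1]+dy,p[2]-.076,.009),(255,0,255)),
 (circ(.5665,.1720,.125,.033),(0,255,0)),(circ(.5665,.1720,.137,.019),(0,255,255))]
raw,im=mk(w,cam('wrist',dict(tool_pos=p,tool_rot=r)),(200,150,360,270),5,items)
save(n+'w',im)
raw2,im2=mk(a,cam('side'),(230,150,350,300),4,items)
save(n+'s',np.hstack([raw2,im2])[:600,:800] if raw2.shape[1]*2<=800 else np.hstack([raw2[:,60:-60],im2[:,60:-60]]))
E
python3 look.py k6
```

```text
[[0.5667, 0.1749, 0.2194], [0.567, 0.1749, 0.22], [0.5672, 0.1749, 0.2202]] [0.5669 0.1749 0.2199] [-8.999e+01 -3.000e-02  1.000e-02] [-0.4  0.5 -2.8] 8.05 0.04149909382495111
```

View pics/k6w.png

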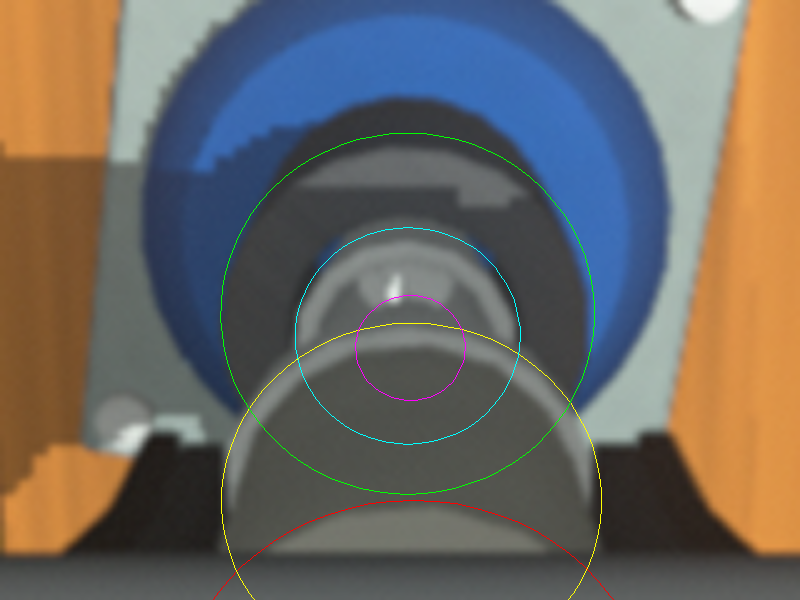

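View pics/k6s.png

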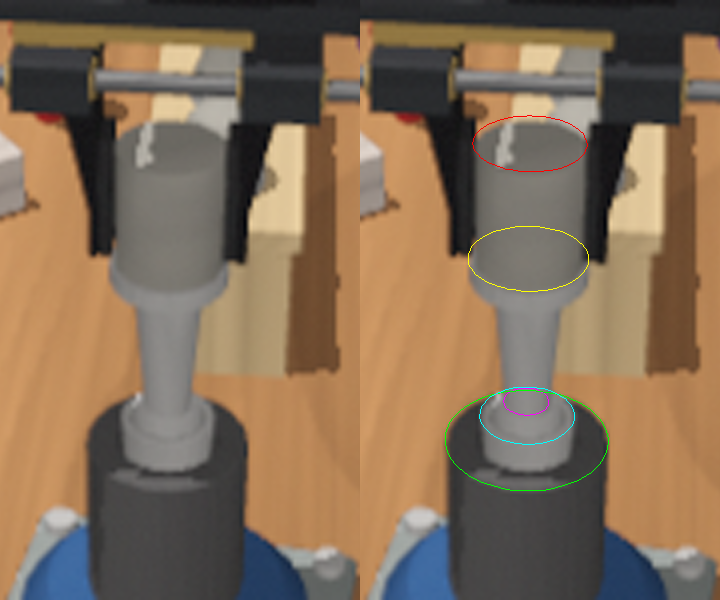

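```bash
cat >> look.py <<'E'
np.savez(n+'.npz',w=w,a=a,p=p,r=r)
E
cat > ov.py <<'E'
from plan import *
import sys
th=np.linspace(0,2*np.pi,145)
def circ(x,y,z,r): return np.c_[x+r*np.cos(th),y+r*np.sin(th),0*th+z]
def ov(w,p,r,name,ddx,ddy,sx,sy,crop=(230,180,350,250),f=6,tz=-.076,cd=0.):
    C=cam('wrist',dict(tool_pos=p,tool_rot=r))
    im=cv2.resize(w[crop[1]:crop[3],crop[0]:crop[2]],None,fx=f,fy=f,interpolation=cv2.INTER_CUBIC);raw=im.copy()
    x,y,z=p[0]+ddx,p[1]+ddy,p[2]+tz
    for c,col in [(circ(x,y,z+.118,.021),(255,0,0)),(circ(x,y,z+.068,.023),(255,255,0)),(circ(x,y,z+.060,.023),(255,160,0)),(circ(x,y,z+.068,.021),(255,0,255)),
      (circ(sx,sy,.125,.033),(0,255,0)),(circ(sx,sy,.137-cd,.019),(0,255,255)),(circ(sx,sy,.137-cd,.015),(0,255,255))]:
        q=(proj(C,c)-[crop[0],crop[1]]+.5)*f
        cv2.polylines(im,[(q*16).astype(int)],True,col,1,cv2.LINE_AA,4)
    save(name,np.vstack([raw,im])[:1000]) if 0 else (save(name+'r',raw),save(name,im))
E
python3 - <<'E'
from ov import *
w=cv2.cvtColor(cv2.imread('pics/w1.png'),cv2.COLOR_BGR2RGB)
E
python3 - <<'E'
from ov import *
import subprocess
p=None
o=env.get_obs();w=env.read_camera('wrist');o2=env.get_obs()
p=(o['tool_pos']+o2['tool_pos'])/2;r=(o['tool_rot']+o2['tool_rot'])/2
print(p,r);np.savez('k7.npz',w=w,p=p,r=r)
ov(w,p,r,'k7',-.0002,-.0033,.5665,.1702)
E
```

```text
[0.56715325 0.17496547 0.22030252] [-8.99690202e+01 -7.30941194e-02  1.06624720e-02]
```

View pics/k7.png

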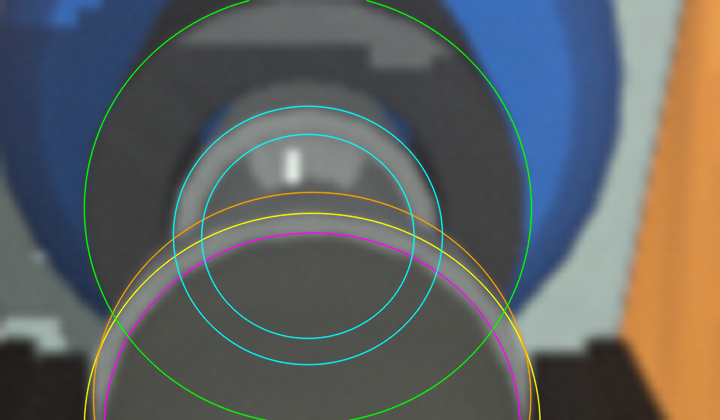

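View pics/k7r.png

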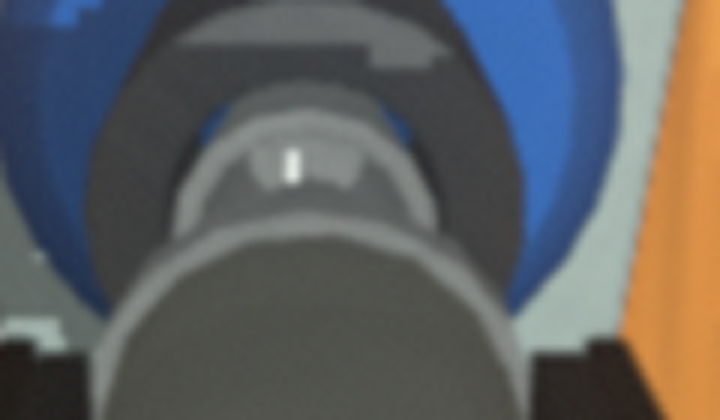

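carry_out(targets=[[[-0.4, 0, -2], [0, 0, 0]], [[0, 6, 0], [0, 0, 0]], [[0, 10, 0], [0, 0, 0]], [[0, 10, 0], [0, 0, 0]], [[0, 10, 0], [0, 0, 0]], [[0, 6, 0], [0, 0, 0]], [[0, 0, 0], [0, 0, 0]], [[0, 0, 0], [0, 0, 0]]])

```text
time_s: 8.9
tool_pos: [0.5663, 0.1729, 0.1775]
tool_rot: [-90.0, -0.0, 0.0]
force: [0.0, -0.5, -2.8]
grip_width: 0.0417
```

Run:
```python
from ov import *
o=env.get_obs();w=env.read_camera('wrist');o2=env.get_obs();a=env.read_camera('side')
p=(o['tool_pos']+o2['tool_pos'])/2;r=(o['tool_rot']+o2['tool_rot'])/2
print(p,r,o['force'],o2['force'],o2['wrist_torque'])
ov(w,p,r,'k8',-.0002,-.0033,.5663,.1700)
save('k8s',cv2.resize(a[150:300,230:350],None,fx=4,fy=4,interpolation=cv2.INTER_CUBIC))
```

```text
[0.5664636  0.17290039 0.1777167 ] [-8.99948329e+01 -2.06438432e-02  1.45321724e-02] [ 0.01420417 -0.48933812 -2.81233514] [ 0.1224262  -0.01205685 -2.97312636] [-0.08864119  0.04904203  0.02940623]
```

View pics/k8.png

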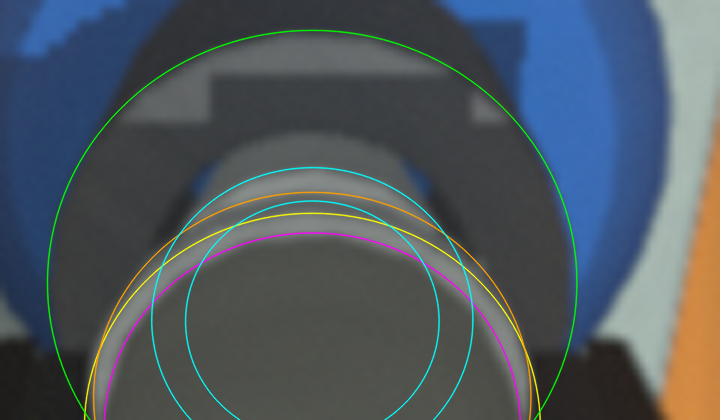

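View pics/k8s.png

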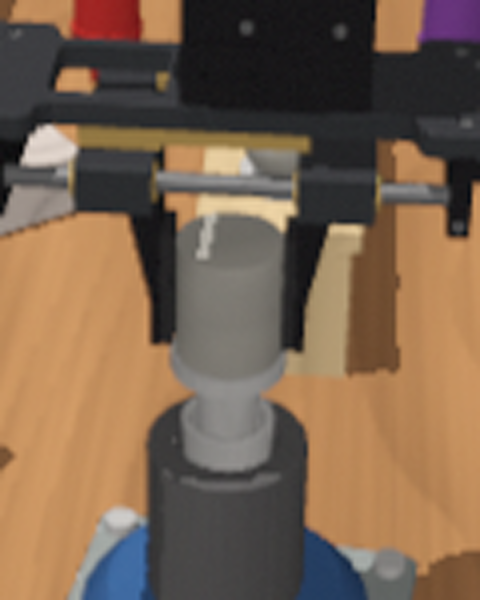

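carry_out(targets=[[[0, 4, 0], [0, 0, 0]], [[0, 5, 0], [0, 0, 0]], [[0, 5, 0], [0, 0, 0]], [[0, 4, 0], [0, 0, 0]], [[0, 0, 0], [0, 0, 0]]])

```text
time_s: 9.5
tool_pos: [0.5659, 0.1729, 0.1587]
tool_rot: [-90.0, 0.1, 0.0]
force: [0.7, 0.1, -3.6]
grip_width: 0.0414
```

carry_out(targets=[[[0, 1, 0], [0, 0, 0]], [[0, 1, 0], [0, 0, 0]], [[0, 0, 0], [0, 0, 0]]])

```text
time_s: 9.8
tool_pos: [0.5663, 0.1728, 0.1576]
tool_rot: [-90.0, 0.0, 0.0]
force: [-0.3, -0.5, -4.2]
grip_width: 0.0418
```

carry_out(targets=[[[0, 1, 0], [0, 0, 0]], [[0, 0, 0], [0, 0, 0]], [[0, 0, 0], [0, 0, 0]]])

```text
time_s: 10.1
tool_pos: [0.5663, 0.1729, 0.1566]
tool_rot: [-90.0, -0.0, 0.0]
force: [-0.3, -0.5, -2.7]
grip_width: 0.0413
```

carry_out(targets=[[[0, 1, 0], [0, 0, 0]], [[0, 0, 0], [0, 0, 0]], [[0, 0, 0], [0, 0, 0]]])

```text
time_s: 10.4
tool_pos: [0.5663, 0.1729, 0.1556]
tool_rot: [-90.0, -0.0, 0.0]
force: [0.1, 0.6, -2.4]
grip_width: 0.0417
```

carry_out(targets=[[[0, 0.5, 0], [0, 0, 0]], [[0, 0, 0], [0, 0, 0]], [[0, 0, 0], [0, 0, 0]]])

```text
time_s: 10.7
tool_pos: [0.5663, 0.173, 0.1555]
tool_rot: [-90.0, -0.0, 0.0]
force: [-0.8, -0.6, 0.7]
grip_width: 0.0415
```

carry_out(targets=[[[0, 0, 0], [0, 0, 0]], [[0, 0, 0], [0, 0, 0]], [[0, 0, 0], [0, 0, 0]], [[0, 0, 0], [0, 0, 0]], [[0, 0, 0], [0, 0, 0]], [[0, 0, 0], [0, 0, 0]], [[0, -10, 0], [0, 0, 0]], [[0, -25, 0], [0, 0, 0]], [[0, -25, 0], [0, 0, 0]], [[0, -10, 0], [0, 0, 0]], [[0, 0, 0], [0, 0, 0]]], jaw=1)

```text
time_s: 11.8
tool_pos: [0.5674, 0.1731, 0.2272]
tool_rot: [-89.9, -0.2, 0.0]
force: [-1.0, 0.1, -0.1]
grip_width: 0.087
```

Run:
```python
from ov import *
o=env.get_obs();w=env.read_camera('wrist');o2=env.get_obs();a=env.read_camera('side')
p=(o['tool_pos']+o2['tool_pos'])/2;r=(o['tool_rot']+o2['tool_rot'])/2
print(p,r,o['force'],o2['force'],o2['wrist_torque'],o2['time_s'],o2['grip_width'])
P=np.array([.5663,.1700,.155]);
ov(w,p,r,'k9',P[0]-p[0],P[1]-p[1],.5663,.1700,tz=.079-p[2],crop=(220,150,350,250))
save('k9s',cv2.resize(a[150:300,230:350],None,fx=4,fy=4,interpolation=cv2.INTER_CUBIC))
C=cam('side');print(proj(C,[[.5665,.172,.197],[.5665,.172,.137]]))
```

```text
[0.56694708 0.17305129 0.22632907] [-8.99343466e+01 -1.32240617e-01  1.63649294e-02] [-1.04715333  0.14779522 -0.13773162] [-0.02033694  0.11904022 -0.8260229 ] [-0.07097176  0.07904212  0.00177738] 11.85 0.08677453036675228
[[286.7761222  222.08563745]
 [286.30158296 253.2909153 ]]
```

View pics/k9.png

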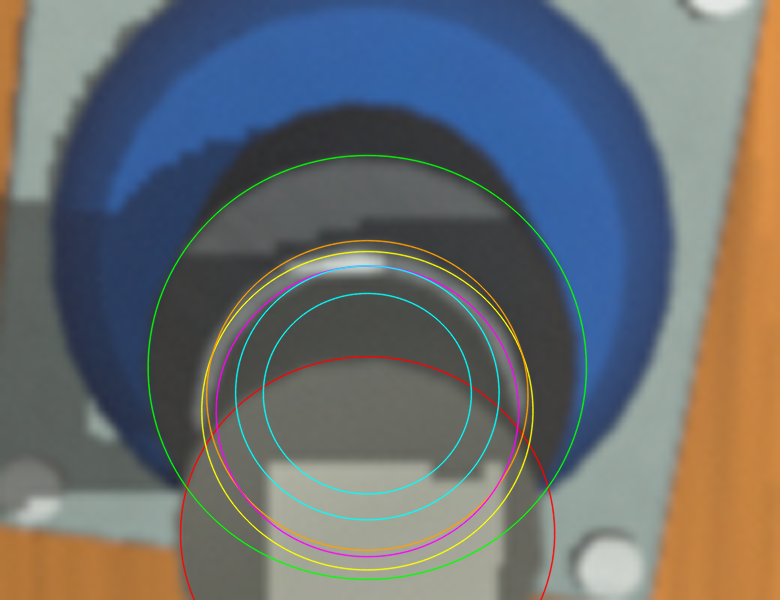

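View pics/k9s.png

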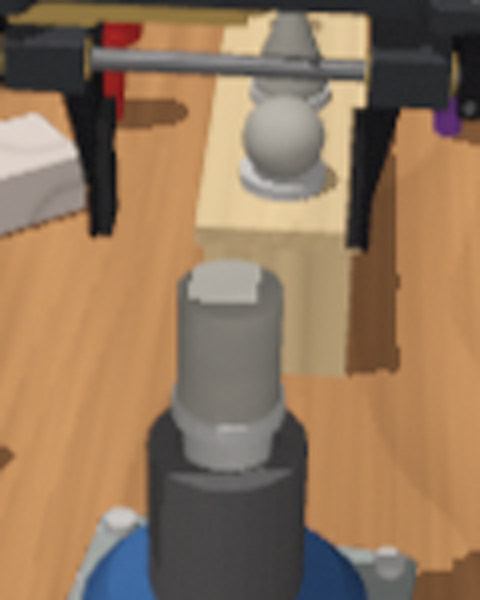

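carry_out(targets=[[[0, 0, 0], [0, 0, 0]], [[0, 0, 0], [0, 0, 0]], [[0, 0, 0], [0, 0, 0]], [[0, 0, 0], [0, 0, 0]], [[0, 0, 0], [0, 0, 0]], [[0, 0, 0], [0, 0, 0]], [[0, 0, 0], [0, 0, 0]], [[0, 0, 0], [0, 0, 0]], [[0, 8, 0], [0, 0, 0]], [[0, 10, 0], [0, 0, 0]], [[0, 5, 0], [0, 0, 0]], [[0, 0, 0], [0, 0, 0]]], jaw=0)

```text
time_s: 13.1
tool_pos: [0.5654, 0.1726, 0.2005]
tool_rot: [-90.1, 0.1, 0.0]
force: [-0.4, -0.8, 0.7]
grip_width: 0.0028
```

carry_out(targets=[[[0, 1, 0], [0, 0, 0]], [[0, 1, 0], [0, 0, 0]], [[0, 1, 0], [0, 0, 0]], [[0, 1, 0], [0, 0, 0]], [[0, 0, 0], [0, 0, 0]]])

```text
time_s: 13.6
tool_pos: [0.5662, 0.1729, 0.198]
tool_rot: [-90.0, -0.0, 0.0]
force: [0.8, 0.0, 1.0]
grip_width: 0.0003
```

carry_out(targets=[[[0, 1, 0], [0, 0, 0]], [[0, 1, 0], [0, 0, 0]], [[0, 1, 0], [0, 0, 0]], [[0, 0, 0], [0, 0, 0]]])

```text
time_s: 14.0
tool_pos: [0.5674, 0.1732, 0.197]
tool_rot: [-89.9, -0.2, 0.0]
force: [-0.7, -0.8, 7.5]
grip_width: 0.0002
```

carry_out(targets=[[[0, 1, 0], [0, 0, 0]], [[0, 1, 0], [0, 0, 0]], [[0, 1, 0], [0, 0, 0]], [[0, 1, 0], [0, 0, 0]], [[0, 0, 0], [0, 0, 0]]])

```text
time_s: 14.5
tool_pos: [0.5676, 0.1733, 0.1932]
tool_rot: [-89.9, -0.2, 0.0]
force: [-0.9, -0.6, 7.7]
grip_width: 0.0003
```

carry_out(targets=[[[0, 1, 0], [0, 0, 0]], [[0, 1, 0], [0, 0, 0]], [[0, 1, 0], [0, 0, 0]], [[0, 1, 0], [0, 0, 0]], [[0, 1, 0], [0, 0, 0]], [[0, 1, 0], [0, 0, 0]], [[0, 0, 0], [0, 0, 0]]])

```text
time_s: 15.2
tool_pos: [0.5676, 0.1733, 0.1872]
tool_rot: [-89.9, -0.2, 0.0]
force: [-0.9, -0.6, 8.1]
grip_width: 0.0004
```

carry_out(targets=[[[0, 1, 0], [0, 0, 0]], [[0, 1, 0], [0, 0, 0]], [[0, 1, 0], [0, 0, 0]], [[0, 0, 0], [0, 0, 0]]])

```text
time_s: 15.6
tool_pos: [0.568, 0.1734, 0.1854]
tool_rot: [-89.9, -0.3, 0.0]
force: [-1.4, -0.2, 11.6]
grip_width: 0.0004
```

carry_out(targets=[[[0, 1, 0], [0, 0, 0]], [[0, 1, 0], [0, 0, 0]], [[0, 1, 0], [0, 0, 0]], [[0, 0, 0], [0, 0, 0]]])

```text
time_s: 16.0
tool_pos: [0.5687, 0.1736, 0.1852]
tool_rot: [-89.8, -0.4, 0.0]
force: [-6.2, -1.9, 23.3]
grip_width: 0.0008
```

carry_out(targets=[[[0, -5, 0], [0, 0, 0]], [[0, -10, 0], [0, 0, 0]], [[0, -25, 0], [0, 0, 0]], [[0, -35, 0], [0, 0, 0]], [[0, -35, 0], [0, 0, 0]], [[0, -20, 0], [0, 0, 0]], [[0, -10, 0], [0, 0, 0]], [[0, 0, 0], [0, 0, 0]]])

```text
time_s: 16.8
tool_pos: [0.5667, 0.1729, 0.32]
tool_rot: [-90.0, -0.1, 0.0]
force: [0.3, 0.4, -0.5]
grip_width: 0.0003
```

Run:
```python
from ov import *
o=env.get_obs();w=env.read_camera('wrist');o2=env.get_obs();a=env.read_camera('side')
p=(o['tool_pos']+o2['tool_pos'])/2;r=(o['tool_rot']+o2['tool_rot'])/2
print(p,r,o['force'],o2['time_s'])
ov(w,p,r,'m1',.5663-p[0],.1700-p[1],.5663,.1700,tz=.067-p[2],crop=(220,150,350,250),cd=.012)
th=np.linspace(0,2*np.pi,73)
im=cv2.resize(a[190:300,240:340],None,fx=4,fy=4,interpolation=cv2.INTER_CUBIC);raw=im.copy()
for z,rr,col in((.185,.021,(255,0,0)),(.135,.023,(255,255,0)),(.127,.023,(255,160,0)),(.125,.033,(0,255,0))):
    q=(proj(cam('side'),np.c_[.5663+rr*np.cos(th),.172+rr*np.sin(th),0*th+z])-[240,190]+.5)*4
    cv2.polylines(im,[(q*16).astype(int)],True,col,1,cv2.LINE_AA,4)
save('m1s',np.hstack([raw,im]))
```

```text
[0.56645539 0.17289916 0.31926276] [-8.99894452e+01 -3.43275970e-02  1.41705487e-02] [ 0.2861005   0.36082133 -0.52692327] 16.85
```

View pics/m1.png

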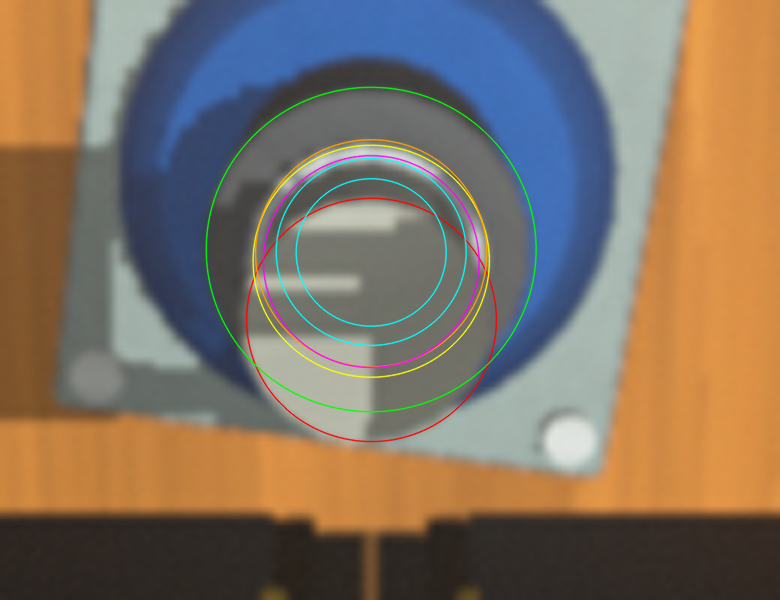

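View pics/m1s.png

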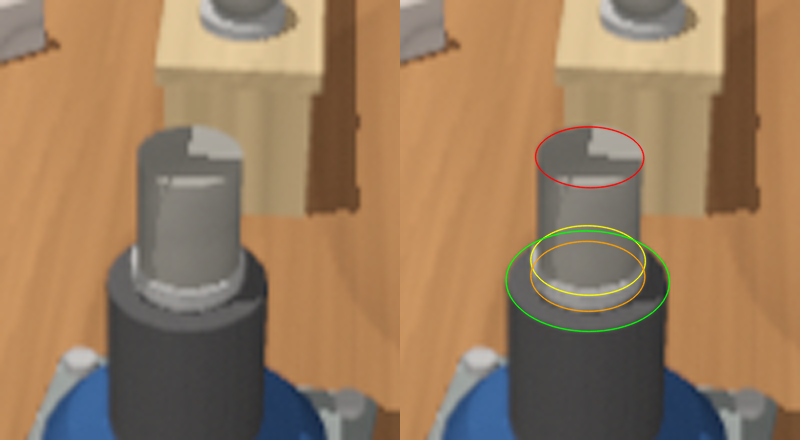

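carry_out(targets=[[[0, -15, -10], [0, 0, 0]], [[0, -15, -30], [0, 0, 0]], [[0, 0, -40], [0, 0, 0]], [[0, 0, -40], [0, 0, 0]], [[0, 0, -30], [0, 0, 0]], [[0, 0, -10], [0, 0, 0]], [[0, 0, 0], [0, 0, 0]], [[0, 0, 0], [0, 0, 0]], [[0, 0, 0], [0, 0, 0]]])

```text
time_s: 17.8
tool_pos: [0.5663, 0.0153, 0.3487]
tool_rot: [-90.0, 0.0, 0.2]
force: [-0.4, 0.3, 0.4]
grip_width: 0.0003
```

Run:
```python
from ov import *
o=env.get_obs();a=env.read_camera('side');b=env.read_camera('top')
print(o['tool_pos'],o['force'],o['joint_velocities'].round(1),o['time_s'])
A=cv2.resize(a[150:300,220:360],None,fx=2.6,fy=2.6,interpolation=cv2.INTER_CUBIC)
B=cv2.resize(b[150:300,150:290],None,fx=2.6,fy=2.6,interpolation=cv2.INTER_CUBIC)
save('f',np.hstack([A,B]))
```

```text
[0.56630089 0.01529302 0.3487412 ] [-0.43287586  0.3139687   0.41955207] [-0.3 -0.   0.  -0.   0.2 -0.1  0.1] 17.8
```

View pics/f.png

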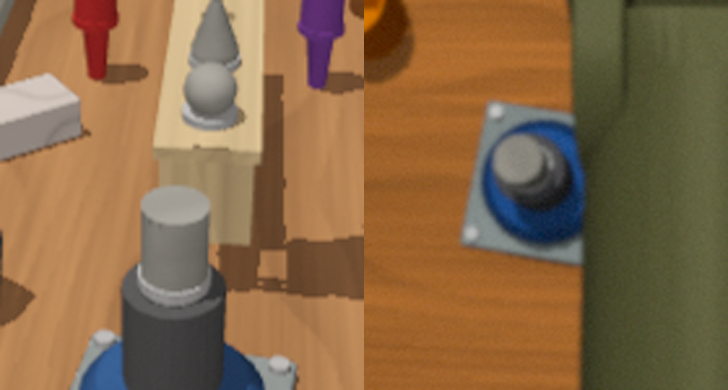

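The last views (side and top) show the drum upright in the spindle with its collar at the face. No bright collet shows between them, and the hand is clear. I'm handing the job in.

```bash
python3 -c "
from cell import env
print(env.sign_off(), env.get_obs()['time_s'])"
```

```text
the job is handed in; nothing more can be done
the job is handed in; nothing more can be done
```

The drum head is standing in the spindle with its collet driven down to the stop, and I handed the job in at about 18 s of the 51 s allowed. I lifted the grey drum from the rack's far hole and lowered it until the collet floor took its weight. Then I let go, raised the hand, and pushed it down with shut fingers.

**Last checks:**
- **Depth:** the push ended with the fingertips at z = 0.1852 m, against 0.185 m expected for a flush collet. The last 3 mm of commanded push moved it only 0.2 mm, and the force rose to 23 N.
- **Pictures:** the side and wrist views match the outline expected at full depth. No collet shows above the spindle's face, and the head stands upright.
- **Hand:** it is clear of the head, about 16 cm to the side and 16 cm above its top, with no force beyond sensor noise.

**What disagreed:**
- **Position across the bench (y):** the cameras differed by 3–4 mm on the spindle's place relative to the head. I took a middle value, and the shank went in with no noticeable side force.
- **Lean:** after release the drum looked 1–2 pixels to one side, which is a small lean inside the bore's clearance.
- **Side force:** at the end of the push the hand read about 6 N sideways.

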